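# Seat the lens barrel in the V-block and hold it down

## Task

A plywood offcut has been left lying in the steel V-block: throw it into the green scrap bin. Then take the black lens barrel from the wooden cradle, lay it without dropping it lengthwise and centred in the V-block with its brass-ringed lens end towards the red bar, and press it straight down with 10 to 20 N so that it bears firmly on both sides of the V; finish while still holding it pressed there. Leave the wooden clamp, the cup and the brush alone.

Things in the scene. Friction and masses are not known exactly. Their poses are not given: they have to be found in the camera images.
- vblock_seat (a point): Where the barrel's centre lies when seated in the V-block, 54 mm above the bench. x axis: level, along the groove, towards the V-block's end with the red bar; z up. Under this point is a clear gap, 56 mm long, between two V cradles in line, where gripper fingers can go down (12 mm base plate at the bottom).
- v_left: The steel V faces on the +y side of the groove (both cradles), part of the fixed, rigid V-block; origin at bench level under the seat, axes as vblock_seat. Cradles: each 25 mm long, 64 mm wide, 50 mm high, faces at 45 degrees, V bottom 26 mm above the bench, mouth 48 mm wide; dark base plate 116 x 76 x 12 mm, red bar on it 14 mm high.
- v_right: The V faces on the -y side of the groove, otherwise as v_left. A gripped barrel pushed down a millimetre off to one side loads one side of the V much more than the other: ease sideways until the sideways force is small, or press from above on the top of the barrel.
- offcut_center (a point): Centre of the loose plywood offcut, a bar 105 x 36 x 18 mm (x, y, z), about 45 g. It starts lying flat in the V-block, along the groove, its centre 53 mm above the bench, over the gap between the cradles, within 6 mm of the seat along x.
- offcut: The same offcut; origin at its centre.
- bin: Fixed open green plastic scrap bin, outside 170 x 160 x 60 mm (x, y, z), walls 4 mm; origin at the centre of its underside, on the bench.
- barrel_center (a point): Centre of the loose black lens barrel, a plain cylinder 40 mm in diameter and 110 mm long, 0.17 to 0.30 kg. x axis: along the barrel towards its lens end (amber glass, brass ring near it). It starts lying level in the wooden cradle, its axis 40 mm above the bench.
- cradle: Fixed dark wooden cradle where the barrel starts: base 130 x 80 x 8 mm, origin under its middle, two pairs of low rests 33 mm high and 60 mm wide overall; between them, under the barrel's middle, a gap of 59 mm for gripper fingers. x along the barrel.
- barrel_lens (a point): Centre of the barrel's lens end face, 55 mm from barrel_center along its x.
- barrel: The same barrel; origin at its centre.
- clamp: Bystander: loose slotted beech hold-down clamp, 95 x 34 x 26 mm, on the bench beyond the work; origin under its middle.
- cup: Bystander: loose aluminium cup, 68 mm in diameter, 60 mm high; origin under its middle.
- brush: Bystander: loose bench brush lying on the bench, about 200 mm long; origin under its middle.
Mind the look-alikes: they are no part of the job. What is shaped like the offcut but blue or orange is not meant.

How it is judged:
On the way:
1. the offcut lies in the scrap bin, let go (x of offcut_center in the frame of bin between -0.085 and 0.085 m and y of offcut_center in the frame of bin between -0.08 and 0.08 m and z of offcut_center in the frame of bin between 0 and 0.06 m and contact force between the fingers and offcut below 0.1 N), for 0.2 s.
At the end, for the whole second after the job is handed in: Barrel in the V-block: centre within 12 mm of the seat along the groove, 3 mm across and in height, in line within 0.06 rad, lens end to the red bar, still; fingers on it (over 1.5 N), over 3.5 N on each side of the V; offcut in the bin, let go (all of step 1 and x of barrel_center in the frame of vblock_seat between -0.012 and 0.012 m and y of barrel_center in the frame of vblock_seat between -0.003 and 0.003 m and z of barrel_center in the frame of vblock_seat between -0.003 and 0.003 m and angle between the x axis of barrel_center and the x axis of vblock_seat, either way round below 0.06 rad and x of barrel_lens in the frame of vblock_seat above 0.02 m and contact force between barrel and v_left above 3.5 N and contact force between barrel and v_right above 3.5 N and contact force between the fingers and barrel above 1.5 N and linear speed of barrel below 0.02 m/s); the arm keeps its last pose, push and grip.
It fails at once if the barrel is dropped (falls faster than 0.6 m/s, about 2 cm, with no finger on it) (linear speed of barrel above 0.6 m/s and contact force between the fingers and barrel below 0.05 N).
It fails at once if the clamp is moved by more than 2 cm (distance of clamp from where it was at the start of the episode above 0.02 m).
It fails at once if the cup is moved by more than 2 cm (distance of cup from where it was at the start of the episode above 0.02 m).
It fails at once if the brush is moved by more than 2 cm (distance of brush from where it was at the start of the episode above 0.02 m).
It also fails if it takes over 64 s, if anything falls off the work surface, if the arm or the gripper's body presses on something with over 40 N, if the wrist force passes 120 N, or if a joint passes its speed limit or range.

## Robot

A 6-joint arm with a two-finger parallel gripper is mounted at the origin on the work surface. World frame = base frame: x ahead of the robot, y to its left, z up, the work surface at z = 0. Lengths are in m, angles in rad, forces in N, time in s.
With the tool pointing down it reaches from about 0.375 to 0.9 m from the base axis. Payload 3.1 kg.
Tool frame: the origin (TCP) lies between the finger pads; the fingertips stand 17 mm ahead of it and the grasp point (between the pads) lies 2 mm behind it (robot.nose_length is the distance from the TCP to the fingertips, in m); z points along the fingers, y is the line along which they close (so a half turn about z gives the same grasp; the last joint's range is limited). The gripper opens to 87 mm and grips with 3 to 60 N. Pads are 19 mm wide; open, the fingers measure 117 mm over their backs; the gripper's body (75 mm by 190 mm) begins 51 mm behind the grasp point.
Start: joints at [-1.331, 0.527, 1.433, -0, 1.181, -0.178], TCP at [0.254, -0.571, 0.24] pointing down, gripper open.
Joint ranges: [-3.08, 3.08], [-0.75, 2.2], [0.22, 2.44], [-1.43, 4.57], [0, 2.65], [-2.85, 2.85]. Speed limits (rad/s): [2.79, 2.79, 3.14, 3.14, 3.14, 3.14].

## Interface

Orientations are given as a unit quaternion [x, y, z, w].
In Python, from rig import robot, cams gives the robot as it stands.
- The arm moves only by the shell command python3 -m pendant 'ROWS' [FORCE]. ROWS is JSON, a list of rows, each an object with "jaw": the opening, from 0 (shut) to 1 (fully open); "linear": the shift along the tool's x, y, z in cm, a list of three; "twist": the turn about the tool's z in degrees. A call has 1 to 12 rows; each row shifts and turns the commanded pose from where the row before left it, along the tool's axes as they then stand; what a row does not reach is not made up. A row lasts 1/12 s, in which the tool goes at most 41.7 mm and 7.16 degrees, less where a joint would pass 70% of its speed; a pose out of reach is approached as far as the arm can. A call is refused whole if a number of a shift passes 4.17 or a number of a turn 7.16, either way. A call with a gripper value outside its range is refused whole. The fingers move at their own pace and stop on an object; FORCE is the grip in N (left out, the last holds). Time passes only in rows, so rows that do not move let the fingers close. It gives the time, the measured TCP pose, the force, the opening and the grip force at its end, in the units of the state.
- robot.get_obs(): the state, without advancing time (a new reading comes with each control period).
- cams.camera(name): name is "scene" or "top" or "wrist"; returns a dict with "color" (400x640x3 uint8, blue, green, red), "depth" (400x640 float32, m along the optical axis (not along the pixel's ray), 0 where there is no reading), "fov_y" (degrees; the focal length in pixels is half the picture's height over the tangent of half this angle, whatever the lens; pixels are square), "cx", "cy" (the principal point, pixels), "view" (4x4, takes a point from world to camera coordinates). Camera axes: x right, y down, z forward; pixel columns grow to the right and rows downward; lengths in m; the calibration is good to about 2 mm. The wrist camera is an equidistant fisheye: a pixel r from the principal point sees the ray r / f radians off the axis. A picture is of the moment at which its call begins.
- robot.hand_in(): hands the job in; it is judged then, once.
The state is a dict: "time": time; "q": joint angles; "joint_velocities": joint speeds; "joint_torque": joint torques, N m; "position": TCP position; "tool_rot": TCP orientation; "ft_force": force on the tool from outside, world axes, zero at the start; "moment": the same for the moment, N m; "grip_width": finger opening in m; "grip_force": force on a finger pad.
Only numpy, scipy, OpenCV 4.12 (cv2) and the standard library are available. Lean on these libraries where they do the work, as an engineer would, in place of code of your own. Each camera call takes 0.05 s, during which the arm holds its last target. There are 200 camera calls.

## Working session

There is one attempt and no reset: what is moved stays moved. The work goes in short steps, Python scripts to look and compute and a shell command to move; the robot and the scene stay as the last step left them, time stands still between calls to the robot, and variables do not carry over. Pictures are saved under pics/ and viewed, at most 10 in all, crops included, and the job is handed in when it is done.

```bash
ls; mkdir -p pics; python3 - <<'E'
from rig import robot, cams
import cv2,numpy as np
o=robot.get_obs();print(o)
for n in("scene","top"):
    c=cams.camera(n);cv2.imwrite(f"pics/{n}0.png",c["color"]);np.savez(f"pics/{n}0.npz",**c)
    print(n,c["fov_y"],c["cx"],c["cy"],c["view"].round(3).tolist())
E
```

```text
pics
{'time': 0.0, 'q': array([-1.33153642e+00,  5.28514297e-01,  1.43389465e+00, -5.29962055e-06,
        1.18136186e+00, -1.78480415e-01]), 'joint_velocities': array([ 0.00059993, -0.00081123, -0.00010728,  0.00101803, -0.00017455,
        0.00069307]), 'joint_torque': array([-1.89152120e-04, -4.40044320e+01, -1.76590133e+01,  6.33050082e-02,
        5.81241434e-02, -1.53144997e-04]), 'position': array([ 0.25343179, -0.57056189,  0.23854444]), 'tool_rot': array([ 9.78265028e-01,  2.07355611e-01, -3.55407999e-05, -1.08849800e-03]), 'ft_force': array([-0.72108204,  0.15150157, -0.3453339 ]), 'moment': array([-0.03139967,  0.01662686, -0.0188883 ]), 'grip_force': 0.0, 'grip_width': 0.08700787040017967}
scene 42.92650532850318 316.5349622933312 203.56629096424157 [[-0.546, 0.838, -0.002, 0.36], [0.691, 0.449, -0.567, -0.371], [-0.474, -0.311, -0.824, 1.396], [0.0, 0.0, 0.0, 1.0]]
top 42.16392460664668 313.6528027105512 198.02469130530923 [[-0.024, -1.0, 0.002, -0.029], [-0.998, 0.024, -0.054, 0.593], [0.054, -0.003, -0.999, 1.44], [0.0, 0.0, 0.0, 1.0]]
```

View pics/top0.png

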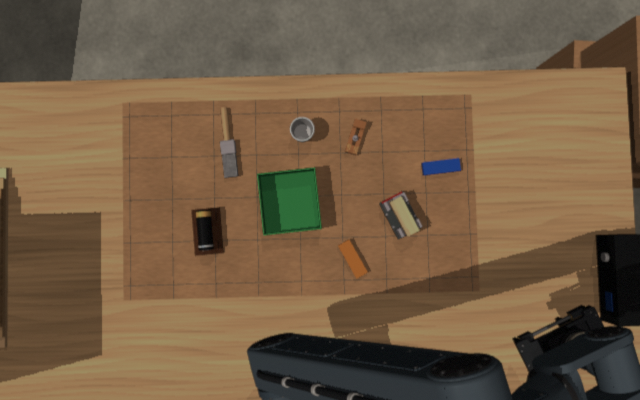

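View pics/scene0.png

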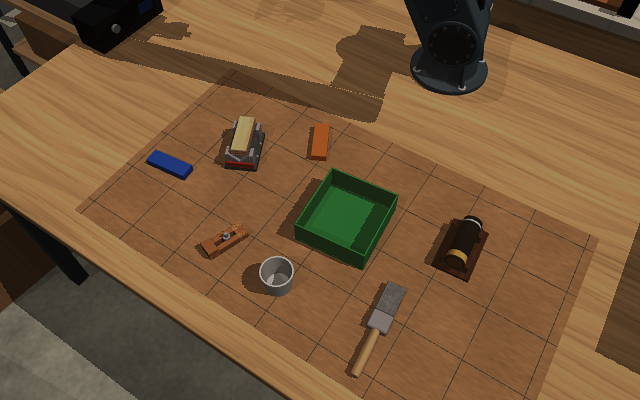

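The top view shows the V-block with the offcut at about (402,215) and its red bar at the far end (393,196). The bin is at (290,201). The barrel is at (206,231), with its brass end pointing away from the robot; the scene view agrees. The blue and orange bars are decoys.

```bash
cat > h.py <<'E'
import numpy as np,cv2
def ray(c,uv):
    uv=np.atleast_2d(uv).astype(float);f=200/np.tan(np.radians(c["fov_y"])/2)
    return np.c_[(uv[:,0]-c["cx"])/f,(uv[:,1]-c["cy"])/f,np.ones(len(uv))]
def plane(c,uv,z):
    V=c["view"];R=V[:3,:3];o=-R.T@V[:3,3];d=ray(c,uv)@R
    return o+d*((z-o[2])/d[:,2])[:,None]
def cloud(c):
    V=c["view"];R=V[:3,:3];v,u=np.mgrid[:400,:640];uv=np.c_[u.ravel(),v.ravel()]
    return ((ray(c,uv)*c["depth"].reshape(-1,1)-V[:3,3])@R).reshape(400,640,3)
def biggest(m):
    n,l,s,_=cv2.connectedComponentsWithStats(m.astype(np.uint8));return l==1+s[1:,4].argmax()
E
python3 - <<'E'
from h import *
c=dict(np.load("pics/top0.npz"));hsv=cv2.cvtColor(c["color"],cv2.COLOR_BGR2HSV).astype(int);H,S,V=hsv[...,0],hsv[...,1],hsv[...,2]
P=cloud(c)
v,u=np.mgrid[:400,:640]
def box(a,b,x,y):return (u>=a)&(u<b)&(v>=x)&(v<y)
def rep(n,m,z,fl=True):
    m=biggest(m);Q=P[m];uv=np.c_[u[m],v[m]];W=plane(c,uv,z)[:,:2]
    r=cv2.minAreaRect(W.astype(np.float32)*1000)
    print(n,m.sum(),"zmed",np.median(Q[:,2]).round(4),"rect mm",np.round(r[0],1),np.round(r[1],1),round(r[2],1), np.round(cv2.boxPoints(r)).tolist())
rep("offcut",box(375,430,185,245)&(S>50)&(H>15)&(H<35)&(V>120),.062)
rep("vred",box(375,430,185,245)&(S>100)&((H<6)|(H>172)),.026)
rep("binrim",box(245,335,155,250)&(H>45)&(H<85)&(S>80),.06)
rep("barrel black",box(185,230,200,265)&(V<40),.05)
rep("brass",box(185,230,200,265)&(H>12)&(H<30)&(S>80)&(V>120),.055)
# depth based
m=box(185,230,200,265)&(P[...,2]>.045);rep("barrel>45mm",m,.05)
m=box(375,430,185,245)&(P[...,2]>.056);rep("offcut depth",m,.062)
print(hsv[215,403],hsv[213,205],hsv[231,206],P[231,206],P[215,403])
E
```

```text
offcut 520 zmed 0.062 rect mm [ 535.1 -287.1] [106.7  35.8] 26.0 [[479.0, -294.0], [495.0, -327.0], [591.0, -280.0], [575.0, -248.0]]
vred 36 zmed 0.0264 rect mm [ 588.5 -259.9] [ 5.  61.4] 25.1 [[573.0, -233.0], [599.0, -289.0], [604.0, -287.0], [578.0, -231.0]]
binrim 3615 zmed 0.0048 rect mm [583.9  24.9] [167.9 159.3] 4.9 [[493.0, 97.0], [507.0, -62.0], [674.0, -47.0], [661.0, 112.0]]
barrel black 790 zmed 0.0472 rect mm [512.2 245.7] [110.   65.7] 3.9 [[455.0, 275.0], [460.0, 209.0], [569.0, 217.0], [565.0, 282.0]]
brass 800 zmed 0.0007 rect mm [505.3 269.8] [ 78.6 174.8] 89.4 [[417.0, 231.0], [592.0, 230.0], [593.0, 308.0], [418.0, 310.0]]
barrel>45mm 568 zmed 0.0573 rect mm [510.3 258.8] [110.9  39.6] 3.6 [[454.0, 275.0], [456.0, 236.0], [567.0, 243.0], [564.0, 282.0]]
offcut depth 520 zmed 0.0621 rect mm [ 533.6 -285.7] [105.2  38.7] 26.8 [[478.0, -292.0], [495.0, -327.0], [589.0, -279.0], [572.0, -245.0]]
[ 24  84 158] [ 17 153 138] [ 0 21 12] [0.50731844 0.25051256 0.06217961] [ 0.53774214 -0.28385387  0.06448519]
```

```bash
python3 -m pendant '[{"jaw":1,"linear":[3.1,-1.21,0.7],"twist":-0.2},{"jaw":1,"linear":[3.1,-1.21,0.7],"twist":-0.2},{"jaw":1,"linear":[3.1,-1.21,0.7],"twist":-0.2},{"jaw":1,"linear":[3.1,-1.21,0.7],"twist":-0.2},{"jaw":1,"linear":[3.1,-1.21,0.7],"twist":-0.2},{"jaw":1,"linear":[3.1,-1.21,0.7],"twist":-0.2},{"jaw":1,"linear":[3.1,-1.21,0.7],"twist":-0.2},{"jaw":1,"linear":[3.1,-1.21,0.7],"twist":-0.2},{"jaw":1,"linear":[3.1,-1.21,0.7],"twist":-0.2},{"jaw":1,"linear":[3.1,-1.21,0.7],"twist":-0.2},{"jaw":1,"linear":[3.1,-1.21,0.7],"twist":-0.2},{"jaw":1,"linear":[3.1,-1.21,0.7],"twist":0}]'; python3 -m pendant '[{"jaw":1,"linear":[0,0,0],"twist":0},{"jaw":1,"linear":[0,0,0],"twist":0}]'; python3 - <<'E'
from rig import robot,cams
import cv2,numpy as np
o=robot.get_obs();print(o["position"],o["tool_rot"],np.degrees(2*np.arctan2(o["tool_rot"][1],o["tool_rot"][0])))
c=cams.camera("wrist");cv2.imwrite("pics/w1.png",c["color"]);np.savez("pics/w1.npz",**c);print(c["fov_y"],c["cx"],c["cy"])
E
```

```text
time: 1.1
position: [0.5299, -0.2807, 0.1548]
tool_rot: [0.974, 0.226, -0.0, -0.0]
ft_force: [-0.2, -0.9, 0.5]
grip_width: 0.0871
grip_force: 0.0
time: 1.27
position: [0.5296, -0.2803, 0.1546]
tool_rot: [0.974, 0.228, -0.001, -0.001]
ft_force: [-0.6, -0.1, 0.2]
grip_width: 0.087
grip_force: 0.0
[ 0.52963909 -0.28027363  0.15461768] [ 9.73666496e-01  2.27974894e-01 -7.05955396e-04 -7.10080163e-04] 26.355762514620857
65.70646984690485 318.15561040179443 197.67124560795932
```

View pics/w1.png

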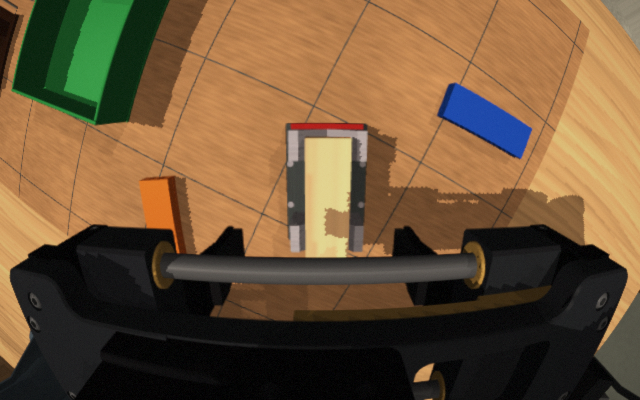

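The wrist view shows the offcut at columns 304–351 with its far end at row 137. The V-block spans columns 287–368, the red bar is at row 127, and the dark gap runs over rows 165–225.

```bash
cat >> h.py <<'E'
def fplane(c,uv,z):
    uv=np.atleast_2d(uv).astype(float);f=200/np.tan(np.radians(c["fov_y"])/2)
    d=uv-[c["cx"],c["cy"]];r=np.hypot(*d.T);t=r/f
    d=np.c_[d*(np.sin(t)/np.maximum(r,1e-9))[:,None],np.cos(t)]
    V=c["view"];R=V[:3,:3];o=-R.T@V[:3,3];d=d@R
    z=np.broadcast_to(z,len(d))
    return o+d*((z-o[2])/d[:,2])[:,None]
E
python3 - <<'E'
from h import *
c=dict(np.load("pics/w1.npz"))
hsv=cv2.cvtColor(c["color"],cv2.COLOR_BGR2HSV).astype(int);H,S,V=[hsv[...,i] for i in range(3)]
v,u=np.mgrid[:400,:640]
m=(u>270)&(u<380)&(v>115)&(v<150)&(S>130)&((H<5)|(H>174));m=biggest(m)
W=fplane(c,np.c_[u[m],v[m]],.026)[:,:2]*1000
print("red",m.sum(),cv2.minAreaRect(W.astype(np.float32)))
o=(u>295)&(u<360)&(v>132)&(v<225)&(H>15)&(H<35)&(S>50)&(V>90);o=biggest(o)
for r in (145,180,215):
    x=u[r][o[r]];e=fplane(c,[[x.min()-.5,r],[x.max()+.5,r]],.062)[:,:2]*1000;print(r,x.min(),x.max(),e.round(1),e.mean(0).round(1),np.linalg.norm(e[0]-e[1]).round(1))
print("far end",fplane(c,[[328,137]],.062)*1000)
print("cradle edges",fplane(c,[[287,150],[368,150],[290,240],[366,240]],.05).round(4)*1000)
E
```

```text
red 443 ((588.3493041992188, -260.2494812011719), (5.468974590301514, 64.57896423339844), 26.445165634155273)
145 304 352 [[ 568.  -249.4]
 [ 585.  -283.3]] [ 576.5 -266.4] 37.9
180 304 350 [[ 543.1 -261.5]
 [ 559.6 -294.7]] [ 551.4 -278.1] 37.1
215 305 334 [[ 517.2 -274.8]
 [ 528.1 -296.7]] [ 522.7 -285.8] 24.4
far end [[ 581.94310154 -263.5711306    62.        ]]
cradle edges [[ 557.1 -239.1   50. ]
 [ 586.7 -298.3   50. ]
 [ 486.6 -274.7   50. ]
 [ 516.3 -335.    50. ]]
```

```bash
python3 -m pendant '[{"jaw":1,"linear":[0.4,0.84,1.0],"twist":0},{"jaw":1,"linear":[0,0,1.5],"twist":0},{"jaw":1,"linear":[0,0,2],"twist":0},{"jaw":1,"linear":[0,0,2],"twist":0},{"jaw":1,"linear":[0,0,2],"twist":0},{"jaw":1,"linear":[0,0,1.5],"twist":0},{"jaw":1,"linear":[0,0,0.4],"twist":0},{"jaw":1,"linear":[0,0,0],"twist":0}]' 12 && python3 -m pendant '[{"jaw":0,"linear":[0,0,0],"twist":0},{"jaw":0,"linear":[0,0,0],"twist":0},{"jaw":0,"linear":[0,0,0],"twist":0},{"jaw":0,"linear":[0,0,0],"twist":0},{"jaw":0,"linear":[0,0,0],"twist":0},{"jaw":0,"linear":[0,0,0],"twist":0},{"jaw":0,"linear":[0,0,0],"twist":0},{"jaw":0,"linear":[0,0,0],"twist":0}]'
```

```text
time: 1.98
position: [0.5353, -0.2891, 0.0499]
tool_rot: [0.974, 0.225, -0.001, -0.001]
ft_force: [0.1, -0.1, 0.9]
grip_width: 0.0874
grip_force: 0.0
time: 2.65
position: [0.5365, -0.288, 0.0517]
tool_rot: [0.974, 0.226, 0.0, 0.0]
ft_force: [0.1, 1.8, -0.5]
grip_width: 0.0417
grip_force: 0.5
```

```bash
python3 -m pendant '[{"jaw":0,"linear":[0,0,0],"twist":0},{"jaw":0,"linear":[0,0,0],"twist":0},{"jaw":0,"linear":[0,0,0],"twist":0},{"jaw":0,"linear":[0,0,0],"twist":0},{"jaw":0,"linear":[0,0,0],"twist":0}]'
```

```text
time: 3.07
position: [0.5352, -0.2857, 0.0512]
tool_rot: [0.974, 0.226, -0.001, -0.002]
ft_force: [-1.3, 4.4, 2.2]
grip_width: 0.0359
grip_force: 12.0
```

```bash
python3 -m pendant '[{"jaw":0,"linear":[0,0,-1],"twist":0},{"jaw":0,"linear":[0,0,-2.5],"twist":0},{"jaw":0,"linear":[0,0,-3.5],"twist":0},{"jaw":0,"linear":[0.6,-0.8,-3],"twist":0},{"jaw":0,"linear":[1.4,-2,0],"twist":0},{"jaw":0,"linear":[2.2,-3.15,0],"twist":0},{"jaw":0,"linear":[2.2,-3.15,0],"twist":0},{"jaw":0,"linear":[2.2,-3.15,0],"twist":0},{"jaw":0,"linear":[2.2,-3.15,0],"twist":0},{"jaw":0,"linear":[2.2,-3.15,0],"twist":0},{"jaw":0,"linear":[2.2,-3.15,0],"twist":0},{"jaw":0,"linear":[2.2,-3.15,0],"twist":0}]' && python3 -m pendant '[{"jaw":0,"linear":[0.7,-0.97,0],"twist":0},{"jaw":0,"linear":[0,0,0],"twist":0},{"jaw":0,"linear":[0,0,0],"twist":0}]'
```

```text
time: 4.07
position: [0.5841, 0.013, 0.1525]
tool_rot: [0.974, 0.226, 0.001, 0.001]
ft_force: [0.3, -0.9, -1.0]
grip_width: 0.0358
grip_force: 12.0
time: 4.32
position: [0.5858, 0.0235, 0.1521]
tool_rot: [0.974, 0.227, 0.001, 0.001]
ft_force: [-0.3, -0.0, -0.6]
grip_width: 0.0356
grip_force: 12.0
```

```bash
python3 -m pendant '[{"jaw":0,"linear":[0,0,2],"twist":0},{"jaw":0,"linear":[0,0,3],"twist":0},{"jaw":0,"linear":[0,0,3],"twist":0},{"jaw":0,"linear":[0,0,1.5],"twist":0},{"jaw":0,"linear":[0,0,0],"twist":0},{"jaw":0.7,"linear":[0,0,0],"twist":0},{"jaw":0.7,"linear":[0,0,0],"twist":0},{"jaw":0.7,"linear":[0,0,0],"twist":0},{"jaw":0.7,"linear":[0,0,0],"twist":0},{"jaw":0.7,"linear":[0,0,0],"twist":0},{"jaw":0.7,"linear":[0,0,0],"twist":0}]' && python3 -m pendant '[{"jaw":0.7,"linear":[0,0,-2],"twist":0},{"jaw":0.7,"linear":[0,0,-3],"twist":0},{"jaw":1,"linear":[0,0,-3],"twist":0},{"jaw":1,"linear":[0,0,-2],"twist":0},{"jaw":1,"linear":[0,0,0],"twist":0}]'
```

```text
time: 5.23
position: [0.5857, 0.0235, 0.0575]
tool_rot: [0.974, 0.226, 0.001, 0.0]
ft_force: [-0.1, 0.2, 0.0]
grip_width: 0.0592
grip_force: 0.0
time: 5.65
position: [0.5884, 0.0234, 0.1616]
tool_rot: [0.974, 0.226, 0.005, 0.002]
ft_force: [0.4, -0.8, 0.4]
grip_width: 0.0739
grip_force: 0.0
```

```bash
python3 -m pendant '[{"jaw":1,"linear":[0.4,-2.1,0],"twist":0},{"jaw":1,"linear":[0.4,-3.2,0],"twist":0},{"jaw":1,"linear":[0.5,-3.5,0],"twist":0},{"jaw":1,"linear":[0.5,-3.5,0],"twist":0},{"jaw":1,"linear":[0.5,-3.5,0],"twist":0},{"jaw":1,"linear":[0.5,-3.5,0],"twist":0},{"jaw":1,"linear":[0.4,-3.2,0],"twist":0},{"jaw":1,"linear":[0.3,-1.9,0],"twist":0},{"jaw":1,"linear":[0,0,0],"twist":5.6},{"jaw":1,"linear":[0,0,0],"twist":5.6},{"jaw":1,"linear":[0,0,0],"twist":5.6},{"jaw":1,"linear":[0,0,0],"twist":5.6}]' && python3 -m pendant '[{"jaw":1,"linear":[0,0,0],"twist":0},{"jaw":1,"linear":[0,0,0],"twist":0},{"jaw":1,"linear":[0,0,0],"twist":0}]';  python3 - <<'E'
from rig import robot,cams
import cv2,numpy as np
o=robot.get_obs();print(o["position"],np.degrees(2*np.arctan2(o["tool_rot"][1],o["tool_rot"][0])))
c=cams.camera("wrist");t=cams.camera("top")
np.savez("pics/w2.npz",**c);cv2.imwrite("pics/w2.png",np.vstack([c["color"][:270],t["color"][80:320]]))
E
```

```text
time: 6.65
position: [0.5084, 0.2583, 0.1559]
tool_rot: [1.0, 0.031, -0.001, 0.0]
ft_force: [-0.5, 0.4, -0.1]
grip_width: 0.0875
grip_force: 0.0
time: 6.9
position: [0.5089, 0.2579, 0.1562]
tool_rot: [0.999, 0.034, -0.0, 0.0]
ft_force: [-0.0, -0.8, 0.1]
grip_width: 0.0871
grip_force: 0.0
[0.50888027 0.25789824 0.15622029] 3.859852423445145
```

View pics/w2.png

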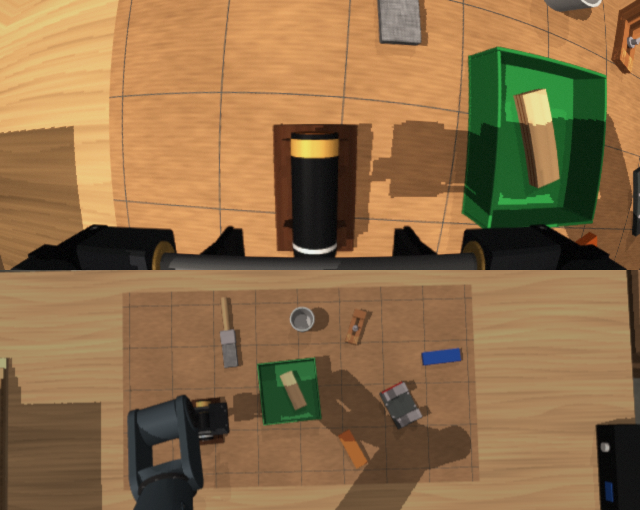

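The offcut lies flat in the bin and the V-block is empty. In the wrist view the barrel spans columns 291–339, aligned with the tool, with its brass end at row 135 pointing away. I'll go down and grasp it.

```bash
python3 -m pendant '[{"jaw":1,"linear":[0.1,-0.12,1.0],"twist":0},{"jaw":1,"linear":[0,0,2],"twist":0},{"jaw":1,"linear":[0,0,2.5],"twist":0},{"jaw":1,"linear":[0,0,2.5],"twist":0},{"jaw":1,"linear":[0,0,2],"twist":0},{"jaw":1,"linear":[0,0,1.3],"twist":0},{"jaw":1,"linear":[0,0,0.5],"twist":0},{"jaw":1,"linear":[0,0,0],"twist":0},{"jaw":1,"linear":[0,0,0],"twist":0}]' 40 && python3 -m pendant '[{"jaw":0,"linear":[0,0,0],"twist":0},{"jaw":0,"linear":[0,0,0],"twist":0},{"jaw":0,"linear":[0,0,0],"twist":0},{"jaw":0,"linear":[0,0,0],"twist":0},{"jaw":0,"linear":[0,0,0],"twist":0},{"jaw":0,"linear":[0,0,0],"twist":0},{"jaw":0,"linear":[0,0,0],"twist":0},{"jaw":0,"linear":[0,0,0],"twist":0},{"jaw":0,"linear":[0,0,0],"twist":0},{"jaw":0,"linear":[0,0,0],"twist":0},{"jaw":0,"linear":[0,0,0],"twist":0},{"jaw":0,"linear":[0,0,0],"twist":0}]'
```

```text
time: 7.75
position: [0.5102, 0.2593, 0.0384]
tool_rot: [0.999, 0.033, -0.0, -0.0]
ft_force: [-0.3, 0.2, 0.1]
grip_width: 0.0867
grip_force: 0.0
time: 8.75
position: [0.51, 0.2611, 0.0389]
tool_rot: [0.999, 0.032, 0.0, -0.001]
ft_force: [-1.8, 7.0, 2.1]
grip_width: 0.0389
grip_force: 40.0
```

```bash
python3 -m pendant '[{"jaw":0,"linear":[0,0,-0.5],"twist":0},{"jaw":0,"linear":[0,0,-1.5],"twist":0},{"jaw":0,"linear":[0,0,-2.5],"twist":0},{"jaw":0,"linear":[0,0,-2.5],"twist":0},{"jaw":0,"linear":[0,0,-2.5],"twist":0},{"jaw":0,"linear":[0,0,-1.5],"twist":0},{"jaw":0,"linear":[0,0,0],"twist":-3.6},{"jaw":0,"linear":[0,0,0],"twist":-5},{"jaw":0,"linear":[0,0,0],"twist":-5},{"jaw":0,"linear":[0,0,0],"twist":-5},{"jaw":0,"linear":[0,0,0],"twist":-4}]' && python3 -m pendant '[{"jaw":0,"linear":[-0.6,1.4,0],"twist":0},{"jaw":0,"linear":[-1,2.3,0],"twist":0},{"jaw":0,"linear":[-1.3,3,0],"twist":0},{"jaw":0,"linear":[-1.3,3,0],"twist":0},{"jaw":0,"linear":[-1.3,3,0],"twist":0},{"jaw":0,"linear":[-1.3,3,0],"twist":0},{"jaw":0,"linear":[-1.3,3,0],"twist":0},{"jaw":0,"linear":[-1.3,3,0],"twist":0},{"jaw":0,"linear":[-1.3,3,0],"twist":0},{"jaw":0,"linear":[-1.3,3,0],"twist":0},{"jaw":0,"linear":[-1.3,3,0],"twist":0},{"jaw":0,"linear":[-1.3,3,0],"twist":0}]' &&  python3 -m pendant '[{"jaw":0,"linear":[-1.3,3,0],"twist":0},{"jaw":0,"linear":[-1.3,3,0],"twist":0},{"jaw":0,"linear":[-1.3,3,0],"twist":0},{"jaw":0,"linear":[-1.3,3,0],"twist":0},{"jaw":0,"linear":[-1,2.3,0],"twist":0},{"jaw":0,"linear":[-0.6,1.4,0],"twist":0},{"jaw":0,"linear":[0,0,0],"twist":0},{"jaw":0,"linear":[0,0,0],"twist":0},{"jaw":0,"linear":[0,0,0],"twist":0}]'
python3 - <<'E'
from rig import robot,cams
import cv2,numpy as np
o=robot.get_obs();print(o["position"],np.degrees(2*np.arctan2(o["tool_rot"][1],o["tool_rot"][0])))
c=cams.camera("wrist");np.savez("pics/w3.npz",**c);cv2.imwrite("pics/w3.png",c["color"])
E
```

```text
time: 9.67
position: [0.5096, 0.2588, 0.1484]
tool_rot: [0.973, 0.23, -0.001, 0.0]
ft_force: [0.6, 0.4, -1.6]
grip_width: 0.039
grip_force: 40.0
time: 10.67
position: [0.528, -0.1093, 0.1484]
tool_rot: [0.974, 0.228, -0.001, -0.0]
ft_force: [1.0, 0.2, -2.0]
grip_width: 0.039
grip_force: 40.0
time: 11.42
position: [0.5366, -0.2766, 0.1481]
tool_rot: [0.974, 0.228, -0.001, -0.001]
ft_force: [-0.2, 0.2, -0.7]
grip_width: 0.0391
grip_force: 40.0
[ 0.53662025 -0.27660504  0.14811682] 26.372180653004747
```

View pics/w3.png

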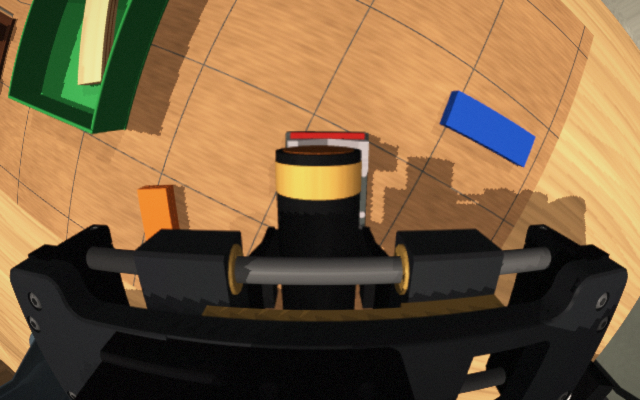

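```bash
python3 - <<'E'
from h import *
c=dict(np.load("pics/w3.npz"));V=c["view"];R=V[:3,:3];print("cam",-R.T@V[:3,3])
hsv=cv2.cvtColor(c["color"],cv2.COLOR_BGR2HSV).astype(int);H,S,_=[hsv[...,i] for i in range(3)]
v,u=np.mgrid[:400,:640]
m=(u>270)&(u<380)&(v>120)&(v<150)&(S>130)&((H<5)|(H>174));m=biggest(m)
W=fplane(c,np.c_[u[m],v[m]],.026)[:,:2]*1000
r=cv2.minAreaRect(W.astype(np.float32));print("red",m.sum(),r)
t=np.array([536.6,-276.6]);a=np.radians(26.4);x=np.array([np.cos(a),np.sin(a)]);y=np.array([np.sin(a),-np.cos(a)])
s=np.array(r[0])-55.5*x-t;print("seat rel tool mm x,y",s@x,s@y)
for p in ([318,148],[318,153],[318,158]):
    for z in(.13,.15,.17):
        q=fplane(c,[p],z)[0,:2]*1000-t;print(p,z,(q@x).round(1),(q@y).round(1))
e=fplane(c,[[276.5,180],[360.5,180]],.152)[:,:2]*1000-t;print("barrel sides y",e@y)
# red bar by top camera at start
E
```

```text
cam [ 0.60144941 -0.24562421  0.29415536]
red 504 ((588.6544799804688, -260.09478759765625), (5.895232677459717, 64.19551086425781), 25.699275970458984)
seat rel tool mm x,y -1.535392034345705 8.36134017946521
[318, 148] 0.13 53.9 0.7
[318, 148] 0.15 56.1 0.8
[318, 148] 0.17 58.3 0.8
[318, 153] 0.13 51.2 0.7
[318, 153] 0.15 53.7 0.8
[318, 153] 0.17 56.3 0.8
[318, 158] 0.13 48.5 0.7
[318, 158] 0.15 51.4 0.8
[318, 158] 0.17 54.2 0.8
barrel sides y [-18.84082102  20.81874145]
```

```bash
python3 -c "
import cv2
i=cv2.imread('pics/w3.png')[120:230,250:390];cv2.imwrite('pics/w3c.png',cv2.resize(i,None,fx=5,fy=5))"
```

```text
(no output)
```

View pics/w3c.png

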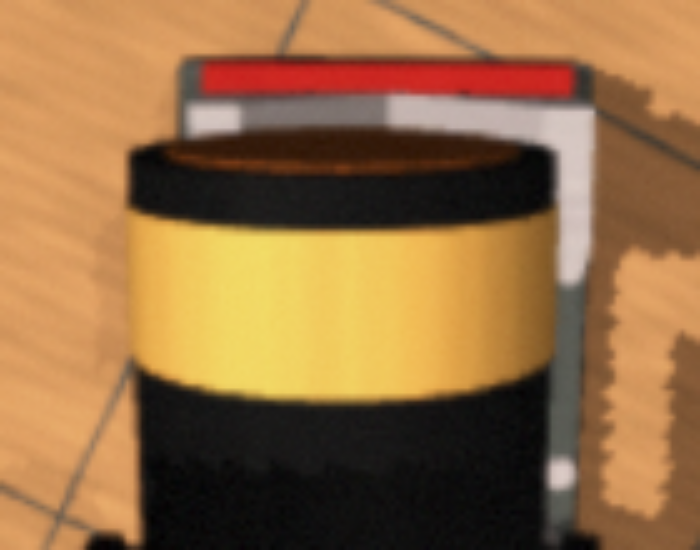

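The barrel is held level, centred at column 318, with its end faces about 55 mm either side of the TCP. The seat is about 7.5 mm towards tool +y and 2 mm towards -x. I'll align and descend to just above the V.

```bash
python3 -m pendant '[{"jaw":0,"linear":[-0.2,0.75,0],"twist":0},{"jaw":0,"linear":[0,0,1.5],"twist":0},{"jaw":0,"linear":[0,0,2],"twist":0},{"jaw":0,"linear":[0,0,2],"twist":0},{"jaw":0,"linear":[0,0,1.5],"twist":0},{"jaw":0,"linear":[0,0,1],"twist":0},{"jaw":0,"linear":[0,0,0.5],"twist":0},{"jaw":0,"linear":[0,0,0],"twist":0},{"jaw":0,"linear":[0,0,0],"twist":0},{"jaw":0,"linear":[0,0,0],"twist":0}]'; python3 -m pendant '[{"jaw":0,"linear":[0,0,0.2],"twist":0},{"jaw":0,"linear":[0,0,0.2],"twist":0},{"jaw":0,"linear":[0,0,0.2],"twist":0},{"jaw":0,"linear":[0,0,0],"twist":0},{"jaw":0,"linear":[0,0,0],"twist":0},{"jaw":0,"linear":[0,0,0],"twist":0}]'
```

```text
time: 12.3
position: [0.5397, -0.2864, 0.0645]
tool_rot: [0.974, 0.228, 0.001, 0.001]
ft_force: [-1.1, 0.2, -2.5]
grip_width: 0.0393
grip_force: 40.0
time: 12.8
position: [0.539, -0.2861, 0.0575]
tool_rot: [0.974, 0.228, -0.0, -0.0]
ft_force: [-0.4, -0.2, -2.3]
grip_width: 0.0389
grip_force: 40.0
```

```bash
for i in 1; do python3 -m pendant '[{"jaw":0,"linear":[0,0,0.1],"twist":0},{"jaw":0,"linear":[0,0,0.1],"twist":0},{"jaw":0,"linear":[0,0,0.1],"twist":0},{"jaw":0,"linear":[0,0,0],"twist":0},{"jaw":0,"linear":[0,0,0],"twist":0},{"jaw":0,"linear":[0,0,0],"twist":0}]'; python3 -m pendant '[{"jaw":0,"linear":[0,0,0.1],"twist":0},{"jaw":0,"linear":[0,0,0],"twist":0},{"jaw":0,"linear":[0,0,0],"twist":0}]';python3 -m pendant '[{"jaw":0,"linear":[0,0,0.05],"twist":0},{"jaw":0,"linear":[0,0,0],"twist":0},{"jaw":0,"linear":[0,0,0],"twist":0}]';done
```

```text
time: 13.3
position: [0.539, -0.286, 0.0549]
tool_rot: [0.974, 0.228, 0.0, 0.0]
ft_force: [-1.2, 0.2, 3.1]
grip_width: 0.039
grip_force: 40.0
time: 13.55
position: [0.539, -0.286, 0.0549]
tool_rot: [0.974, 0.228, 0.0, 0.0]
ft_force: [-2.5, 1.3, 9.1]
grip_width: 0.0389
grip_force: 40.0
time: 13.8
position: [0.539, -0.286, 0.0548]
tool_rot: [0.974, 0.228, 0.0, 0.0]
ft_force: [-3.4, 2.1, 11.9]
grip_width: 0.0393
grip_force: 40.0
```

```bash
python3 -m pendant '[{"jaw":0,"linear":[0,-0.05,0],"twist":0},{"jaw":0,"linear":[0,0,0],"twist":0},{"jaw":0,"linear":[0,0,0],"twist":0},{"jaw":0,"linear":[0,0,0],"twist":0}]';python3 - <<'E'
from rig import robot,cams
from h import *
o=robot.get_obs();print(o["position"],o["ft_force"],o["moment"],o["tool_rot"])
t=cams.camera("top");s=cams.camera("scene")
P=cloud(t);v,u=np.mgrid[:400,:640]
cv2.imwrite("pics/s4.png",np.hstack([cv2.resize(t["color"][180:260,350:450],None,fx=4,fy=4,interpolation=2),cv2.resize(s["color"][90:190,200:300],(320,320),interpolation=2)]))
E
```

```text
time: 14.13
position: [0.539, -0.2858, 0.0547]
tool_rot: [0.974, 0.228, 0.0, 0.001]
ft_force: [-2.1, 2.0, 11.0]
grip_width: 0.0392
grip_force: 40.0
[ 0.53898509 -0.28582378  0.05469093] [-2.11565196  2.04332911 11.04090673] [0.2121174  0.41854253 0.00134271] [9.73669729e-01 2.27962453e-01 2.67032988e-04 5.55188205e-04]
```

View pics/s4.png

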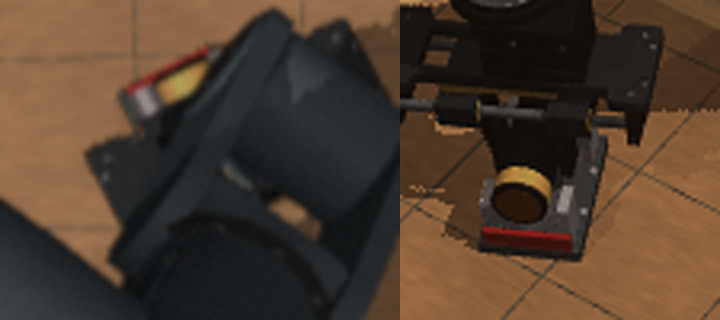

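The barrel appears to lie in the V with its lens by the red bar (view right, at about (522,195)). I'll check height, level and lateral centring with the wrist depth.

```bash
python3 - <<'E'
from rig import robot,cams
from h import *
c=cams.camera("wrist");np.savez("pics/w5.npz",**c);cv2.imwrite("pics/w5.png",c["color"])
f=200/np.tan(np.radians(c["fov_y"])/2);v,u=np.mgrid[:400,:640];dx,dy=u-c["cx"],v-c["cy"];r=np.hypot(dx,dy)+1e-9;t=r/f
z=c["depth"];k=z*np.tan(t)/r;C=np.dstack([dx*k,dy*k,z]);V=c["view"];P=(C-V[:3,3])@V[:3,:3]*1000
a=np.radians(26.4);x=np.array([np.cos(a),np.sin(a)]);y=np.array([np.sin(a),-np.cos(a)])
q=P[...,:2]-[539,-285.8];X=q@x;Y=q@y;Z=P[...,2]
ok=(z>0)&(np.abs(Y)<16)&(Z>55)&(Z<90)
for lo in range(26,60,6):
    m=ok&(X>lo)&(X<lo+6)
    if m.sum()<30:continue
    # circle of radius 20: fit Y0,Z0
    A=np.c_[2*Y[m],2*Z[m],np.ones(m.sum())];b=Y[m]**2+Z[m]**2;s=np.linalg.lstsq(A,b,rcond=None)[0];print(lo,m.sum(),"y0,z0",s[:2].round(1),"r",np.sqrt(s[2]+s[0]**2+s[1]**2).round(1),"top",np.percentile(Z[m],95).round(1))
print("bench z",np.median(Z[(z>0)&(abs(Z)<8)]), "end X",np.percentile(X[ok],99))
m=(z>0)&(X>29)&(X<52)&(Z>46)&(Z<53)&(abs(Y)<36)&(abs(Y)>22)
for sg in(-1,1):
    g=m&(Y*sg>0);print(sg,g.sum(),np.percentile(Y[g],[2,98]) if g.sum() else "",np.median(Z[g]) if g.sum() else "")
E
```

```text
26 941 y0,z0 [ 0.7 58.4] r 18.8 top 77.5
32 958 y0,z0 [ 0.6 58.2] r 19.0 top 77.5
38 1021 y0,z0 [ 0.7 58.1] r 19.3 top 77.7
44 1044 y0,z0 [ 0.7 58.4] r 19.1 top 77.8
50 1274 y0,z0 [ 0.3 65.6] r 12.5 top 77.4
56 117 y0,z0 [ 0.4 62.6] r 10.4 top 73.3
bench z 1.720142364115339 end X 56.025800300249124
-1 1025 [-33.07417528 -22.24056977] 50.752226574376735
1 794 [22.1782473  30.81619424] 50.94189421052694
```

View pics/w5.png

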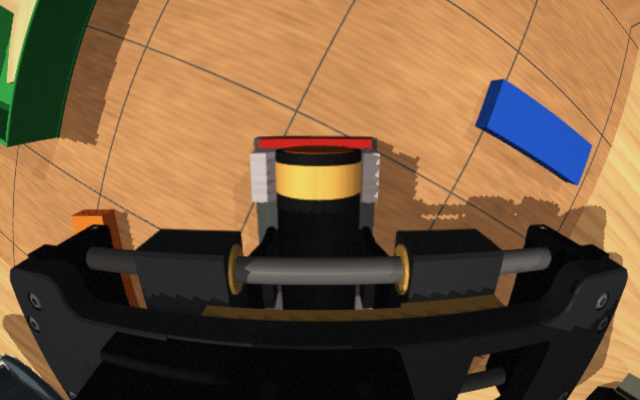

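The picture and depth agree. The left V wall shows 25 px and the right 18 px, so the barrel sits about 1.7 mm towards tool +y and 2 mm high, riding on one side. I'll unload it, ease over and re-press.

```bash
python3 -m pendant '[{"jaw":0,"linear":[0,0,-0.3],"twist":0},{"jaw":0,"linear":[0,0,0],"twist":0},{"jaw":0,"linear":[0,-0.17,0],"twist":0},{"jaw":0,"linear":[0,0,0],"twist":0},{"jaw":0,"linear":[0,0,0.15],"twist":0},{"jaw":0,"linear":[0,0,0.15],"twist":0},{"jaw":0,"linear":[0,0,0],"twist":0},{"jaw":0,"linear":[0,0,0],"twist":0},{"jaw":0,"linear":[0,0,0],"twist":0},{"jaw":0,"linear":[0,0,0],"twist":0}]';python3 -m pendant '[{"jaw":0,"linear":[0,0,0.05],"twist":0},{"jaw":0,"linear":[0,0,0],"twist":0},{"jaw":0,"linear":[0,0,0],"twist":0}]'
```

```text
time: 15.12
position: [0.538, -0.284, 0.0529]
tool_rot: [0.974, 0.228, 0.0, -0.0]
ft_force: [0.9, -1.1, -0.3]
grip_width: 0.0391
grip_force: 40.0
time: 15.37
position: [0.5381, -0.2841, 0.0529]
tool_rot: [0.974, 0.228, 0.0, 0.0]
ft_force: [-0.4, 0.8, 2.0]
grip_width: 0.039
grip_force: 40.0
```

```bash
python3 -m pendant '[{"jaw":0,"linear":[0,0,0.05],"twist":0},{"jaw":0,"linear":[0,0,0.05],"twist":0},{"jaw":0,"linear":[0,0,0],"twist":0},{"jaw":0,"linear":[0,0,0],"twist":0}]';python3 -m pendant '[{"jaw":0,"linear":[0,0,0.05],"twist":0},{"jaw":0,"linear":[0,0,0.02],"twist":0},{"jaw":0,"linear":[0,0,0],"twist":0},{"jaw":0,"linear":[0,0,0],"twist":0}]'
```

```text
time: 15.7
position: [0.538, -0.2841, 0.0527]
tool_rot: [0.974, 0.228, 0.0, 0.0]
ft_force: [-2.8, 1.8, 8.2]
grip_width: 0.0392
grip_force: 40.0
time: 16.03
position: [0.5381, -0.2841, 0.0527]
tool_rot: [0.974, 0.228, 0.0, 0.0]
ft_force: [-3.2, 2.4, 11.5]
grip_width: 0.039
grip_force: 40.0
```

```bash
python3 -m pendant '[{"jaw":0,"linear":[-0.03,-0.05,0],"twist":0},{"jaw":0,"linear":[0,0,0.02],"twist":0},{"jaw":0,"linear":[0,0,0],"twist":0},{"jaw":0,"linear":[0,0,0],"twist":0},{"jaw":0,"linear":[0,0,0],"twist":0}]'; python3 -m pendant '[{"jaw":0,"linear":[0,-0.03,0.01],"twist":0},{"jaw":0,"linear":[0,0,0],"twist":0},{"jaw":0,"linear":[0,0,0],"twist":0},{"jaw":0,"linear":[0,0,0],"twist":0}]'
python3 - <<'E'
from rig import robot,cams
from h import *
c=cams.camera("wrist")
f=200/np.tan(np.radians(c["fov_y"])/2);v,u=np.mgrid[:400,:640];dx,dy=u-c["cx"],v-c["cy"];r=np.hypot(dx,dy)+1e-9;t=r/f
z=c["depth"];k=z*np.tan(t)/r;C=np.dstack([dx*k,dy*k,z]);V=c["view"];P=(C-V[:3,3])@V[:3,:3]*1000
a=np.radians(26.4);x=np.array([np.cos(a),np.sin(a)]);y=np.array([np.sin(a),-np.cos(a)])
p=robot.get_obs()["position"][:2]*1000;q=P[...,:2]-p;X=q@x;Y=q@y;Z=P[...,2]
ok=(z>0)&(np.abs(Y)<16)&(Z>55)&(Z<90)
for lo in (26,44):
    m=ok&(X>lo)&(X<lo+6);A=np.c_[2*Y[m],2*Z[m],np.ones(m.sum())];s=np.linalg.lstsq(A,Y[m]**2+Z[m]**2,rcond=None)[0];print(lo,"y0,z0",s[:2].round(1),"top",np.percentile(Z[m],95).round(1))
m=(z>0)&(X>29)&(X<52)&(Z>46)&(Z<53)&(abs(Y)<36)&(abs(Y)>22)
for sg in(-1,1):print(sg,np.percentile(Y[m&(Y*sg>0)],[2,98]))
hsv=cv2.cvtColor(c["color"],cv2.COLOR_BGR2HSV).astype(int);H,S=hsv[...,0],hsv[...,1]
m=biggest((u>240)&(u<400)&(v>120)&(v<160)&(S>130)&((H<5)|(H>174)));print("red X",np.median(X[m]),np.median(Y[m]),"lens X",np.percentile(X[ok],99))
t=cams.camera("top");g=t["color"][155:250,245:335].astype(int);print("pale in bin",((g[...,2]>140)&(g[...,1]>120)).sum())
E
```

```text
time: 16.45
position: [0.5381, -0.2841, 0.0527]
tool_rot: [0.974, 0.228, 0.001, 0.001]
ft_force: [-2.7, 1.8, 11.2]
grip_width: 0.0393
grip_force: 40.0
time: 16.78
position: [0.5381, -0.2841, 0.0527]
tool_rot: [0.974, 0.228, 0.001, 0.001]
ft_force: [-2.5, 0.9, 12.7]
grip_width: 0.0388
grip_force: 40.0
26 y0,z0 [ 0.7 56.3] top 75.5
44 y0,z0 [ 0.7 56.6] top 76.0
-1 [-30.94921632 -22.14147161]
1 [22.41553294 32.57055814]
red X 56.49885631081683 0.8053093451488506 lens X 56.032009245428796
pale in bin 461
```

```bash
python3 -c "
from rig import robot;o=robot.get_obs();print(o['ft_force'],o['time']);print(robot.hand_in())"
```

```text
[-2.45341404  1.23110055 12.59356635] 16.8833
the job is handed in; nothing more can be done
None
```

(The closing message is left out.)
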